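# Park a flask in the neck-retaining rack and lock the lane

## Task

Swing the red cam lever on the clear rack fully open, then bring the flask that stands outside into the rack: keep it upright, lead its neck in through the front mouth and along the lane, and park it standing on the bench fully home at the end of the free bay, the one with the green spot. Then swing the lever back to fully locked, leaving the flask released, and do not shift the flask already stored in the other bay or anything else on the bench.

Things in the scene. Friction and masses are not known exactly. Their poses are not given: they have to be found in the camera images.
- flask: flask to be parked: flat-bottomed round glass flask with dark residue, 198 mm tall, 0.11 to 0.21 kg; belly 100 mm in diameter up to 96 mm height, above it a neck of 36 mm diameter, widening to 40 mm from 158 mm up (grip it there; 45 mm lip at the very top). Stands left or right in front of the rack. Origin: centre of its underside, z up along the neck
- stored_flask: a flask of the same kind and size, already standing in one of the two bays (left or right, it varies); to be left where it is. Origin at the centre of its underside
- rack: rack fixed to the bench: clear plate, x -100 to +70, y -188 to +188 mm, from 122 to 130 mm above the bench, on 14 mm posts at x -88 and +58, y -178 and +178. A blue-edged T-shaped lane 48 mm wide is cut through it. A flask stands under it, neck up through the lane; the belly cannot pass the lane. Origin: on the bench below the T's junction; x from mouth to back, y to the rack's left, z up
- bay_left (a point): home position of a flask's origin in the left bay: on the bench at rack (0, +115) mm; a neck here stands 6 mm short of the closed end
- bay_right (a point): the same for the right bay: rack (0, -115) mm
- green_spot: green painted spot, 76 mm diameter, flat on the bench in the middle of the free bay (exactly at that bay's home position); seen through the clear plate
- mouth (a point): open mouth of the lane in the middle of the plate's front edge, rack (-100, 0), at the plate's top, 130 mm high. From here the lane runs straight back along the rack's x to the junction at rack (0, 0), whence one bay runs to +y and one to -y, each closed 139 mm from the junction
- lever_pivot (a point): upright axis of the cam lever, just right of the lane at rack (-58, -58) mm; this point is at 136 mm height. All lever parts but the grip are 136 to 156 mm above the bench
- cam_lever (a joint): red L-shaped cam lever on the plate. 0 = locked: its 20 mm wide nose reaches 66 mm from the pivot to rack +y across the lane and blocks any neck; its handle points to rack -x. Swings anticlockwise from above to 1.57 = open: nose to -x, clear of the lane, handle to -y. Stiff (2 to 3 N at the grip), stays where left, stops at both ends. Starts within 0.2 of 0.
- lever_grip (a point): grip of the lever: a black upright round pin of 13 mm diameter at the handle's end, 68 mm from the pivot, free to grasp from 148 to 185 mm above the bench; this point is on its axis at 174 mm height
- brown_bottle: tall brown square plastic bottle with dark cap, 95 x 97 x 229 mm, stands left or right in front; leave alone. Origin at the centre of its underside
- brown_bottle_b: a second brown bottle, the same kind, stands to the left of the rack; leave alone. Origin at the centre of its underside
- small_bottle: small white reagent bottle with black cap, 49 mm diameter, 95 mm tall, in front on the left; leave alone. Origin at the centre of its underside
- dropper: dropper bottle, white with a violet label, 49 mm diameter, 107 mm tall, in front on the right; leave alone. Origin at the centre of its underside
- glass_jar: open clear glass jar, 60 mm diameter, 85 mm tall, far out on the left; leave alone. Origin at the centre of its underside
- tube_stand: wooden test tube rack, 60 x 202 x 85 mm, long side along its y, on the right; leave alone. Origin at the centre of its underside
Mind the look-alikes: they are no part of the job. Leave any blue or yellow look-alike of the stored_flask alone.

How it is judged:
By the outcome, as a careful person would: the job done as asked, in the order asked, and still so for the second after the job is handed in, with the robot touching nothing.
It also fails if it takes over 72 s, if anything falls off the work surface, if the arm or the gripper's body presses on something with over 40 N, if the wrist force passes 120 N, or if a joint passes its speed limit or range.

## Robot

A 6-joint arm with a two-finger parallel gripper is mounted at the origin on a cart in front of the work surface, level with it; the furniture and walls round the work are solid. World frame = base frame: x ahead of the robot, y to its left, z up, the work surface at z = 0. Lengths are in m, angles in rad, forces in N, time in s.
With the tool pointing down it reaches from about 0.35 to 0.775 m from the base axis. Payload 7.3 kg.
Tool frame: the origin (TCP) lies midway between the tips of the shut fingers; the grasp point (between the pads) lies 19 mm behind it (robot.tcp_to_grasp is the distance from the TCP to the grasp point, in m); z points along the fingers, y is the line along which they close (so a half turn about z gives the same grasp; the last joint's range is limited). The gripper opens to 92 mm and grips with 3 to 60 N. Pads are 19 mm wide; open, the fingers measure 130 mm over their backs; the gripper's body (75 mm by 190 mm) begins 47 mm behind the grasp point.
Start: joints at [-1.251, 0.342, 1.524, -0, 1.275, -0.146], TCP at [0.236, -0.469, 0.227] pointing down, gripper open.
Joint ranges: [-2.53, 2.53], [-0.77, 2.02], [0.04, 2.7], [-1, 4.14], [0.28, 2.66], [-3.11, 3.11]. Speed limits (rad/s): [2.57, 2.57, 3.14, 3.14, 3.14, 3.14].

## Interface

Orientations are given as [roll, pitch, yaw] about the fixed x, y, z axes, in that order (R = Rz(yaw) Ry(pitch) Rx(roll)).
In Python, from cell import readout, cams, ticket, robot gives the robot as it stands. The module is installed in compiled form; this text tells all that it offers.
- The arm moves only by the tool jog_arm, never from a script. Its argument "plan" is a list of rows, each a list of 5 numbers: the shift along the world's x, y, z each as a share of 0.08 m, from -1 to 1, then the turn about the world's z as a share of 90 degrees, from -1 to 1, then the opening, from -1 (shut) to 1 (fully open). A call has 1 to 12 rows; each row is the pose to reach, as a shift and turn from the pose commanded when the call began; what a row does not reach only later rows make up. A row lasts 1/10 s, in which the tool goes at most 50 mm and 8.59 degrees, less where a joint would pass 70% of its speed; a pose out of reach is approached as far as the arm can. A call with a number of a shift or a turn outside -1 to 1 is refused whole. A call with a gripper value outside its range is refused whole. The fingers move at their own pace and stop on an object; "squeeze" is the grip in N (left out, the last holds). Time passes only in rows, so rows that repeat a pose let the fingers close. It gives the time, the measured TCP pose, the force, the opening and the grip force at its end, in the units of the state.
- readout.observe(): the state, without advancing time (a new reading comes with each control period).
- cams.read_camera(name): name is "scene" or "top" or "wrist"; returns the picture (480x640x3 uint8, blue, green, red); there is no depth.
- cams.calibration(name): a dict with "K" (3x3 intrinsics, pixels), "world_from_camera" (4x4, takes a point from camera to world coordinates). Camera axes: x right, y down, z forward; pixel columns grow to the right and rows downward; lengths in m; the calibration is good to about 2 mm. A picture is of the moment at which its call begins: read the wrist's pose just before it. calibration takes no time and is no camera call; for the wrist camera it gives the pose at the moment of the call.
- ticket.hand_in(): hands the job in; it is judged then, once.
The state is a dict: "time": time; "qpos": joint angles; "qvel": joint speeds; "joint_efforts": joint torques, N m; "tool_pos": TCP position; "tool_rot": TCP orientation; "contact_force": force on the tool from outside, world axes, zero at the start; "torque": the same for the moment, N m; "opening": finger opening in m; "grip_force": force on a finger pad.
Only numpy, scipy, OpenCV 4.12 (cv2) and the standard library are available. Lean on these libraries where they do the work, as an engineer would, in place of code of your own. Each camera call takes 0.05 s, during which the arm holds its last target. There are 200 camera calls.

## Working session

There is one attempt and no reset: what is moved stays moved. The work goes in short steps, Python scripts to look and compute and a tool call to move; the robot and the scene stay as the last step left them, time stands still between calls to the robot, and variables do not carry over. Pictures are saved under pics/ and viewed, at most 10 in all, crops included, and the job is handed in when it is done.

Besides the shell and the picture viewer there is one more tool, called after ">>>" as name([rows], argument=value, ...), one row to a line, values as JSON. jog_arm: Moves the arm, as the interface text tells. Shift numbers are shares of 0.08 m and turn numbers shares of 90 degrees, none past 1 either way. Its arguments: {"type":"object","properties":{"plan":{"type":"array"},"squeeze":{"type":"number"}},"required":["plan"]}

```bash
mkdir -p pics; python3 - <<'E'
from cell import readout,cams,robot
import cv2,numpy as np
s=readout.observe(); print(s)
for n in("top","scene"):
    cv2.imwrite(f"pics/{n}1.png",cams.read_camera(n)); c=cams.calibration(n); print(n,np.round(c["K"],1).tolist(),np.round(c["world_from_camera"],4).tolist())
print(robot.tcp_to_grasp)
E
```

```text
{'time': 0.0, 'qpos': array([-1.25099498e+00,  3.42744935e-01,  1.52502124e+00, -3.17986281e-05,
        1.27536890e+00, -1.45981032e-01]), 'qvel': array([-4.75681779e-04, -1.15573367e-04, -8.33133959e-05, -1.99837871e-03,
       -1.55856388e-03, -1.00582764e-03]), 'joint_efforts': array([-4.11077126e-03, -4.31256652e+01, -2.44223177e+01,  7.13164313e-02,
        5.61437826e-02, -1.08575796e-04]), 'tool_pos': array([ 0.23568149, -0.46867665,  0.22603195]), 'tool_rot': array([-3.14006222e+00, -1.94280875e-04,  4.65791511e-01]), 'contact_force': array([-0.36966342,  0.58668253, -0.60632126]), 'torque': array([-0.02462852,  0.01249801, -0.06709134]), 'grip_force': 0.0, 'opening': 0.09173052910609059}
top [[539.9, 0.0, 323.9], [0.0, 539.9, 238.7], [0.0, 0.0, 1.0]] [[0.0069, -0.9763, 0.2164, 0.1559], [-1.0, -0.0068, 0.0009, 0.0202], [0.0006, -0.2164, -0.9763, 1.5188], [0.0, 0.0, 0.0, 1.0]]
scene [[440.5, 0.0, 321.2], [0.0, 440.5, 231.3], [0.0, 0.0, 1.0]] [[-0.9863, -0.1328, 0.0981, 0.3408], [-0.1642, 0.726, -0.6678, 0.7877], [0.0175, -0.6748, -0.7378, 0.9571], [0.0, 0.0, 0.0, 1.0]]
0.0188
```

View pics/top1.png

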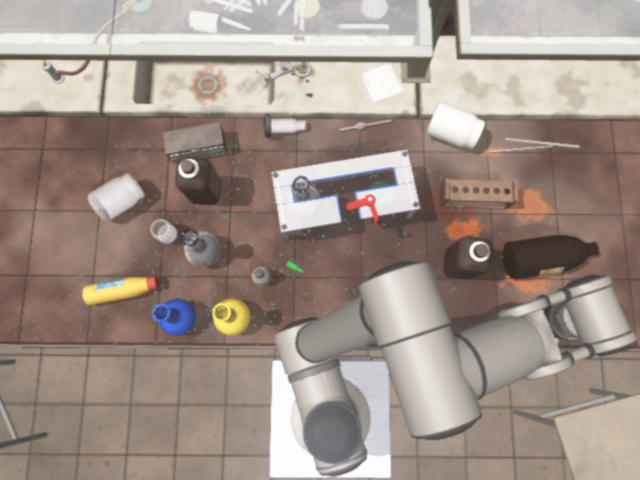

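View pics/scene1.png

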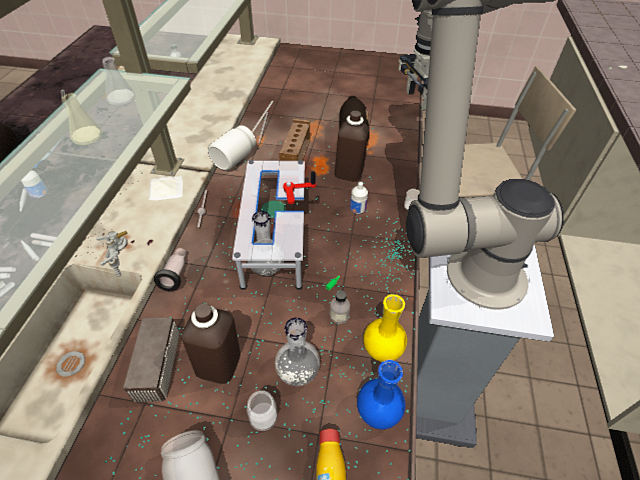

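The top view shows the rack around (345,190) with the stored flask in the left bay, the lever at (368,205), and the clear target flask outside at (203,248). I'll crop both views to get precise pixels.

```bash
python3 - <<'E'
import cv2,numpy as np
t=cv2.imread("pics/top1.png");s=cv2.imread("pics/scene1.png")
a=cv2.resize(t[140:250,265:425],None,fx=5,fy=5,interpolation=cv2.INTER_CUBIC)
cv2.imwrite("pics/c1.png",a)
b=cv2.resize(t[215:295,165:245],None,fx=5,fy=5,interpolation=cv2.INTER_CUBIC)
c=cv2.resize(s[310:400,255:335],(400,450),interpolation=cv2.INTER_CUBIC)
o=np.zeros((450,800,3),np.uint8);o[:400,:400]=b;o[:,400:]=c
cv2.imwrite("pics/c2.png",o)
E
```

```text
(no output)
```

View pics/c1.png

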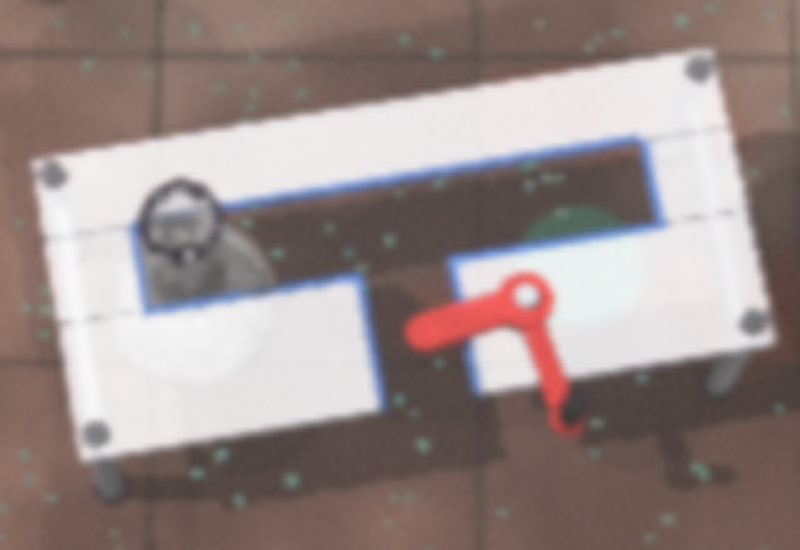

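View pics/c2.png

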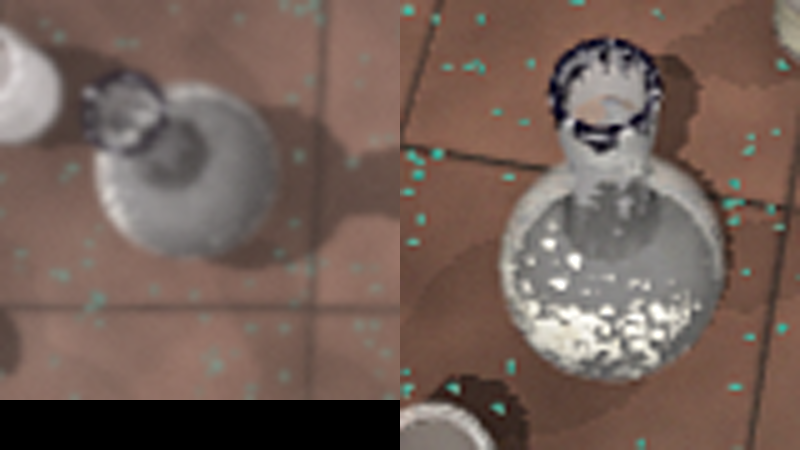

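The rack is yawed about 10°. The lever is near locked, with its nose at crop (415,335), pivot at (526,293) and pin at (572,400). The flask lip is at crop (124,111) in top and (606,95) in scene.

```bash
cat > h.py <<'E'
import numpy as np
from cell import cams
def back(n,uv,z):
    c=cams.calibration(n);T=np.array(c["world_from_camera"])
    d=T[:3,:3]@np.linalg.inv(c["K"])@[uv[0],uv[1],1]
    return T[:3,3]+d*(z-T[2,3])/d[2]
def c1(u,v): return (265+(u+.5)/5-.5,140+(v+.5)/5-.5)
E
python3 - <<'E'
from h import *
P=[((32,160),(70,188)),((712,50),(70,-188)),((776,344),(-100,-188)),((82,460),(-100,188)),((640,138),(24,-139)),((662,224),(-24,-139)),((452,262),(-24,-24)),((475,393),(-100,-24)),((360,278),(-24,24)),((383,410),(-100,24)),((147,311),(-24,139)),((133,228),(24,139))]
W=np.array([back("top",c1(*a),.13)[:2] for a,_ in P]);R=np.array([b for _,b in P])/1000
wc,rc=W.mean(0),R.mean(0);A=(R-rc);B=W-wc
th=np.arctan2((A[:,0]*B[:,1]-A[:,1]*B[:,0]).sum(),(A*B).sum())
M=np.array([[np.cos(th),-np.sin(th)],[np.sin(th),np.cos(th)]]);o=wc-M@rc
print("rack",o,th,np.degrees(th));print(np.round((W-(R@M.T+o))*1000,1).tolist())
f=lambda *r:np.round(M@np.array(r)/1000+o,4)
for n,r in dict(mouth=(-100,0),pre=(-170,0),junc=(0,0),bayR=(0,-115),piv=(-58,-58),pin0=(-126,-58),pin1=(-58,-126)).items(): print(n,f(*r),np.hypot(*f(*r)))
print("pin",back("top",c1(572,400),.185),"piv",back("top",c1(526,293),.158))
print("lip top",back("top",(165+124.5/5-.5,215+111.5/5-.5),.198),"scene",back("scene",(255+206.5/5-.5,310+95.5/5-.5),.198))
print("stored",back("top",c1(180,221),.198), f(0,115))
print("small",back("top",(261,272),.095),"scene",back("scene",(341,296),.095))
print("brown cap", back("top",(189,166),.229),"jar",back("top",(164,228),.085),"dropper",back("scene",(361,186),.107))
E
```

```text
rack [ 0.61310467 -0.03145504] 0.18020000011427997 10.324699474805195
[[0.6, 0.0], [-0.8, -0.3], [-0.2, 0.5], [1.0, -0.6], [2.1, 0.2], [0.5, -2.0], [-1.1, -1.8], [1.1, -0.0], [-1.8, 0.4], [0.0, 1.6], [-0.4, 1.2], [-1.2, 1.0]]
mouth [ 0.5147 -0.0494] 0.5170652279935289
pre [ 0.4459 -0.0619] 0.45017598780921225
junc [ 0.6131 -0.0315] 0.6139086739898696
bayR [ 0.6337 -0.1446] 0.6499883460493735
piv [ 0.5664 -0.0989] 0.5749697122457843
pin0 [ 0.4995 -0.1111] 0.5117064197369425
pin1 [ 0.5786 -0.1658] 0.6018867003016432
pin [ 0.50233821 -0.11879558  0.185     ] piv [ 0.56719682 -0.09833474  0.158     ]
lip top [0.45108662 0.3586822  0.198     ] scene [0.44820769 0.36190752 0.198     ]
stored [0.59230968 0.08211827 0.198     ] [0.5925 0.0817]
small [0.37933524 0.18847257 0.095     ] scene [0.37612422 0.20144934 0.095     ]
brown cap [0.62711152 0.36287098 0.229     ] jar [0.50049052 0.45851401 0.085     ] dropper [ 0.36966939 -0.1777267   0.107     ]
```

>>> jog_arm([
  [0,0,0.6,0,0.1],
  [0,0,1,0,0.1],
  [0.5,0.5,1,0.1,0.1],
  [1,1,1,0.2,0.1],
  [1,1,1,0.33,0.1],
  [1,1,1,0.33,0.1],
  [1,1,1,0.33,0.1],
], squeeze=25)

```text
time: 0.8
tool_pos: [0.3162, -0.3885, 0.3065]
tool_rot: [-3.141, -0.0, 0.986]
contact_force: [0.1, -0.3, -0.1]
opening: 0.0507
grip_force: 0.0
```

>>> jog_arm([
  [0.5,0.5,0,0,0.1],
  [1,1,0,0,0.1],
  [1,1,0,0,0.1],
  [1,1,0,0,0.1],
])

```text
time: 1.2
tool_pos: [0.3966, -0.3081, 0.3065]
tool_rot: [-3.141, -0.0, 0.985]
contact_force: [0.1, -0.6, -0.1]
opening: 0.0502
grip_force: 0.0
```

>>> jog_arm([
  [0.5,0.5,0,0,0.1],
  [1,1,0,0,0.1],
  [1,1,0,0,0.1],
  [1,1,0,0,0.1],
])

```text
time: 1.6
tool_pos: [0.4761, -0.2291, 0.3063]
tool_rot: [-3.141, 0.001, 0.985]
contact_force: [-0.1, -0.1, -0.0]
opening: 0.0509
grip_force: 0.0
```

>>> jog_arm([
  [0.17,0.5,0,0,0.1],
  [0.33,1,0,0,0.1],
  [0.33,1,0,0,0.1],
  [0.33,1,0,0,0.1],
])

```text
time: 2.0
tool_pos: [0.5015, -0.1505, 0.3068]
tool_rot: [3.141, 0.001, 0.984]
contact_force: [0.0, -0.7, -0.7]
opening: 0.0506
grip_force: 0.0
```

>>> jog_arm([
  [0,0.37,0,0,0.1],
  [0,0.37,0,0,0.1],
  [0,0.37,-0.5,0,0.1],
  [0,0.37,-0.8,0,0.1],
  [0,0.37,-0.8,0,0.1],
  [0,0.37,-0.8,0,0.1],
])

```text
time: 2.6
tool_pos: [0.5021, -0.1212, 0.2433]
tool_rot: [3.141, 0.0, 0.982]
contact_force: [0.5, 0.3, 0.5]
opening: 0.051
grip_force: 0.0
```

```bash
python3 - <<'E'
from h import *
import cv2
c=cams.calibration("wrist");im=cams.read_camera("wrist");T=np.linalg.inv(c["world_from_camera"])
for z in(.148,.185):
    p=T@[.5023,-.1188,z,1];u=(np.array(c["K"])@p[:3]);u=u[:2]/u[2];print(z,u)
    cv2.circle(im,tuple(int(v) for v in u),3,(0,255,0),1)
cv2.imwrite("pics/w1.png",im)
E
```

```text
0.148 [316.28312221 238.53615051]
0.185 [316.07304042 255.91955967]
```

View pics/w1.png

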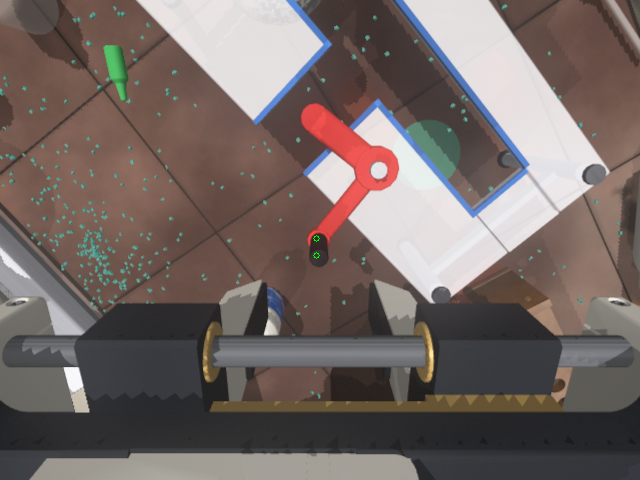

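The pin shows at (317,250), and the projected pin position (green circles) falls on it. I'll descend and grip it.

>>> jog_arm([
  [0,0.02,-0.5,0,0.1],
  [0,0.02,-0.8,0,0.1],
  [0,0.02,-0.8,0,0.1],
])

```text
time: 2.95
tool_pos: [0.5012, -0.1181, 0.1774]
tool_rot: [-3.138, 0.001, 0.984]
contact_force: [0.4, 0.5, -0.1]
opening: 0.0505
grip_force: 0.0
```

>>> jog_arm([
  [0,0,-0.24,0,0.1],
  [0,0,-0.24,0,0.1],
  [0,0,-0.24,0,-1],
  [0,0,-0.24,0,-1],
  [0,0,-0.24,0,-1],
  [0,0,-0.24,0,-1],
  [0,0,-0.24,0,-1],
  [0,0,-0.24,0,-1],
], squeeze=25)

```text
time: 3.75
tool_pos: [0.5034, -0.118, 0.16]
tool_rot: [3.139, -0.001, 0.984]
contact_force: [4.0, 0.6, -0.6]
opening: 0.0122
grip_force: 25.0
```

>>> jog_arm([
  [0.03,-0.09,0,0,-1],
  [0.076,-0.176,0,0,-1],
  [0.13,-0.255,0,0,-1],
  [0.19,-0.33,0,0,-1],
  [0.34,-0.456,0,0,-1],
  [0.51,-0.545,0,0,-1],
  [0.69,-0.59,0,0,-1],
  [0.84,-0.6,0,0,-1],
  [0.975,-0.586,0,0,-1],
  [0.98,-0.586,0,0,-1],
  [0.98,-0.586,0,0,-1],
])

```text
time: 4.85
tool_pos: [0.5803, -0.165, 0.1599]
tool_rot: [-3.141, 0.001, 0.985]
contact_force: [-1.8, 0.1, 4.2]
opening: 0.0123
grip_force: 25.0
```

>>> jog_arm([
  [0.06,0.01,0,0,-1],
  [0.06,0.01,0,0,-1],
  [0.06,0.01,0,0,-1],
])

```text
time: 5.15
tool_pos: [0.5806, -0.1649, 0.1597]
tool_rot: [-3.133, 0.007, 0.984]
contact_force: [-18.5, -4.4, 11.5]
opening: 0.012
grip_force: 25.0
```

>>> jog_arm([
  [0,0,0,0,0],
  [0,0,0,0,0],
  [0,0,0,0,0.1],
  [0,0,0.5,0,0.1],
  [0,0,1,0,0.1],
  [0,0,1,0,0.1],
])

```text
time: 5.75
tool_pos: [0.5881, -0.1648, 0.2456]
tool_rot: [3.13, -0.002, 0.984]
contact_force: [0.7, -0.3, 1.7]
opening: 0.0498
grip_force: 0.0
```

```bash
python3 - <<'E'
from h import *
import cv2
t=cams.read_camera("top");w=cams.read_camera("wrist")
o=np.zeros((400,800,3),np.uint8);o[:,:400]=cv2.resize(t[140:240,310:410],(400,400),interpolation=cv2.INTER_CUBIC)
o[:300,400:]=cv2.resize(w,(400,300),interpolation=cv2.INTER_AREA);cv2.imwrite("pics/w2.png",o)
E
```

```text
(no output)
```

View pics/w2.png

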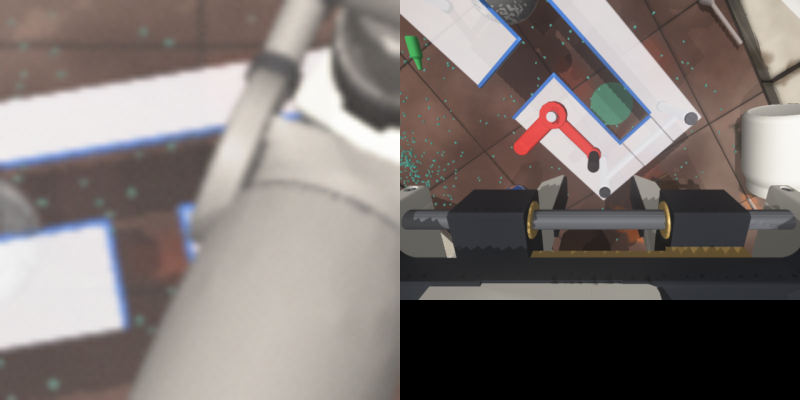

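The wrist view shows the lever fully open: nose toward the front edge, handle across the plate, lane clear. Next, the flask.

>>> jog_arm([
  [0,0,0.5,0,1],
  [0,0,0.8,-0.1,1],
  [-0.12,0.5,0.8,-0.2,1],
  [-0.25,0.95,0.8,-0.3,1],
  [-0.25,0.95,0.8,-0.4,1],
  [-0.25,0.95,0.8,-0.51,1],
  [-0.25,0.95,0.8,-0.51,1],
])

```text
time: 6.55
tool_pos: [0.5649, -0.0873, 0.3017]
tool_rot: [-3.14, 0.003, 0.179]
contact_force: [-0.4, -0.4, -0.6]
opening: 0.0914
grip_force: 0.0
```

>>> jog_arm([
  [-0.12,0.5,0,0,1],
  [-0.25,1,0,0,1],
  [-0.25,1,0,0,1],
])

```text
time: 6.85
tool_pos: [0.5439, -0.0039, 0.3022]
tool_rot: [-3.139, 0.003, 0.187]
contact_force: [1.1, -0.6, -0.7]
opening: 0.0917
grip_force: 0.0
```

>>> jog_arm([
  [-0.12,0.5,0,0,1],
  [-0.25,1,0,0,1],
  [-0.25,1,0,0,1],
])

```text
time: 7.15
tool_pos: [0.524, 0.0756, 0.3024]
tool_rot: [-3.14, 0.002, 0.188]
contact_force: [0.2, -1.3, 1.1]
opening: 0.092
grip_force: 0.0
```

>>> jog_arm([
  [-0.12,0.5,0,0,1],
  [-0.25,1,0,0,1],
  [-0.25,1,0,0,1],
])

```text
time: 7.45
tool_pos: [0.5043, 0.155, 0.3024]
tool_rot: [-3.14, 0.002, 0.187]
contact_force: [-0.5, 0.8, -0.3]
opening: 0.0918
grip_force: 0.0
```

>>> jog_arm([
  [-0.12,0.5,0,0,1],
  [-0.25,1,0,0,1],
  [-0.25,1,0,0,1],
  [-0.25,1,0,0,1],
])

```text
time: 7.85
tool_pos: [0.4856, 0.2315, 0.3025]
tool_rot: [3.14, 0.002, 0.184]
contact_force: [-0.2, 0.1, 0.3]
opening: 0.0914
grip_force: 0.0
```

```bash
python3 - <<'E'
from cell import readout
s=readout.observe();print(s["tool_pos"],s["tool_rot"],s["time"],s["qpos"])
E
```

```text
[0.48560284 0.23154331 0.30254203] [3.14042635e+00 1.55920159e-03 1.84378531e-01] 7.85 [ 3.03016191e-01  3.20976632e-01  1.34569451e+00 -9.77889339e-04
  1.47660784e+00  1.68952587e+00]
```

>>> jog_arm([
  [-0.12,0.4,0,0,1],
  [-0.22,0.8,0,0,1],
  [-0.22,0.8,0,0,1],
])

```text
time: 8.15
tool_pos: [0.4678, 0.297, 0.3028]
tool_rot: [-3.141, 0.001, 0.184]
contact_force: [0.7, -0.5, -0.1]
opening: 0.092
grip_force: 0.0
```

>>> jog_arm([
  [-0.12,0.4,0,0,1],
  [-0.23,0.8,0,0,1],
  [-0.23,0.8,0,0,1],
  [-0.23,0.8,0,0,1],
  [-0.23,0.8,0,0,1],
])

```text
time: 8.65
tool_pos: [0.4503, 0.3583, 0.3033]
tool_rot: [3.141, 0.0, 0.181]
contact_force: [1.1, -0.2, 0.6]
opening: 0.0919
grip_force: 0.0
```

```bash
python3 - <<'E'
from h import *
from cell import readout
import cv2
print(readout.observe()["tool_pos"])
c=cams.calibration("wrist");im=cams.read_camera("wrist");T=np.linalg.inv(c["world_from_camera"])
for r in(.0225,):
  q=[]
  for a in np.linspace(0,6.28,25):
    p=T@[.4495+r*np.cos(a),.360+r*np.sin(a),.198,1];u=(np.array(c["K"])@p[:3]);q.append(u[:2]/u[2])
  cv2.polylines(im,[np.int32(q)],True,(0,255,0),1);print(np.mean(q,0))
cv2.imwrite("pics/w3.png",im)
E
```

```text
[0.45033781 0.35828609 0.30330356]
[316.12339334 236.24250136]
```

View pics/w3.png

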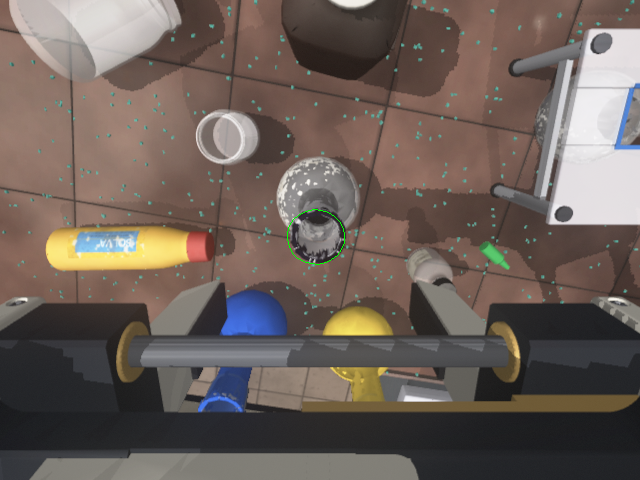

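The overlay ring lies on the flask lip at (316,236). I'll descend and grip.

>>> jog_arm([
  [-0.01,0.02,-0.5,0,1],
  [-0.01,0.02,-1,0,1],
  [-0.01,0.02,-1,0,1],
  [-0.01,0.02,-1,0,1],
])

```text
time: 9.1
tool_pos: [0.4493, 0.3609, 0.2243]
tool_rot: [3.141, 0.0, 0.182]
contact_force: [-0.4, -0.6, 0.6]
opening: 0.0918
grip_force: 0.0
```

>>> jog_arm([
  [0,0,-0.4,0,1],
  [0,0,-0.8,0,1],
  [0,0,-0.8,0,1],
  [0,0,-0.8,0,0.2],
  [0,0,-0.8,0,-1],
  [0,0,-0.8,0,-1],
  [0,0,-0.8,0,-1],
  [0,0,-0.8,0,-1],
  [0,0,-0.8,0,-1],
], squeeze=25)

```text
time: 10.0
tool_pos: [0.4487, 0.3617, 0.1598]
tool_rot: [3.142, -0.0, 0.183]
contact_force: [-0.1, -0.8, 0.0]
opening: 0.0485
grip_force: 0.1
```

>>> jog_arm([
  [0,0,0,0,-1],
  [0,0,0,0,-1],
  [0,0,0,0,-1],
  [0,0,0,0,-1],
])

```text
time: 10.4
tool_pos: [0.4488, 0.3616, 0.1597]
tool_rot: [3.142, -0.0, 0.183]
contact_force: [0.6, -0.4, 2.2]
opening: 0.0439
grip_force: 25.0
```

>>> jog_arm([
  [0,0,0,0,0.3],
  [0,0,0,0,0.3],
  [0,0,-0.06,0,0.3],
  [0,0,-0.13,0,0.3],
  [0,0,-0.13,0,-1],
  [0,0,-0.13,0,-1],
  [0,0,-0.13,0,-1],
  [0,0,-0.13,0,-1],
  [0,0,-0.13,0,-1],
  [0,0,-0.13,0,-1],
], squeeze=30)

```text
time: 11.4
tool_pos: [0.4486, 0.3616, 0.1491]
tool_rot: [3.141, 0.0, 0.183]
contact_force: [-0.1, 0.2, -1.4]
opening: 0.042
grip_force: 30.0
```

>>> jog_arm([
  [0,0,0.1,0,-1],
  [0,0,0.3,0,-1],
  [0,0,0.6,0,-1],
  [0,0,0.9,0,-1],
  [0,0,0.95,0,-1],
])

```text
time: 11.9
tool_pos: [0.4499, 0.3625, 0.2287]
tool_rot: [-3.139, -0.006, 0.183]
contact_force: [-0.8, -0.6, -2.2]
opening: 0.0427
grip_force: 30.0
```

>>> jog_arm([
  [0,0,0.3,0,-1],
  [0,0,0.6,0,-1],
  [0,0,0.9,0,-1],
  [0,0,0.95,0,-1],
  [0,0,0.95,0,-1],
])

```text
time: 12.4
tool_pos: [0.4486, 0.3617, 0.3008]
tool_rot: [-3.142, -0.0, 0.183]
contact_force: [0.9, 0.1, -1.9]
opening: 0.0427
grip_force: 30.0
```

>>> jog_arm([
  [-0.09,-0.15,0,0,-1],
  [-0.18,-0.4,0,0,-1],
  [-0.27,-0.7,0,0,-1],
  [-0.36,-1,0,0,-1],
])

```text
time: 12.8
tool_pos: [0.4187, 0.2806, 0.2988]
tool_rot: [3.14, 0.004, 0.183]
contact_force: [-0.5, 0.4, -1.1]
opening: 0.0423
grip_force: 30.0
```

>>> jog_arm([
  [0,-0.33,0,0,-1],
  [0,-0.67,0,0,-1],
  [0,-1,0,0,-1],
])

```text
time: 13.1
tool_pos: [0.4188, 0.2004, 0.2991]
tool_rot: [3.141, 0.003, 0.183]
contact_force: [0.2, 0.1, -1.9]
opening: 0.0426
grip_force: 30.0
```

>>> jog_arm([
  [0,-0.33,0,0,-1],
  [0,-0.67,0,0,-1],
  [0,-1,0,0,-1],
])

```text
time: 13.4
tool_pos: [0.4188, 0.1205, 0.2992]
tool_rot: [-3.141, 0.003, 0.183]
contact_force: [-0.4, 0.5, -0.6]
opening: 0.0426
grip_force: 30.0
```

>>> jog_arm([
  [0,-0.33,0,0,-1],
  [0,-0.67,0,0,-1],
  [0,-1,0,0,-1],
])

```text
time: 13.7
tool_pos: [0.4189, 0.0406, 0.2993]
tool_rot: [-3.141, 0.003, 0.183]
contact_force: [0.7, -0.2, -1.7]
opening: 0.0427
grip_force: 30.0
```

>>> jog_arm([
  [0,-0.3,0,0,-1],
  [0,-0.6,0,0,-1],
  [0,-0.85,0,0,-1],
  [0,-1,0,0,-1],
  [0,-1,0,0,-1],
  [0,-1,0,0,-1],
])

```text
time: 14.3
tool_pos: [0.4195, -0.0379, 0.3005]
tool_rot: [-3.141, 0.001, 0.183]
contact_force: [0.4, 0.0, -1.4]
opening: 0.0424
grip_force: 30.0
```

>>> jog_arm([
  [0.13,-0.15,0,0,-1],
  [0.26,-0.3,0,0,-1],
  [0.26,-0.3,-0.3,0,-1],
  [0.26,-0.3,-0.6,0,-1],
  [0.26,-0.3,-0.9,0,-1],
  [0.26,-0.3,-0.9,0,-1],
])

```text
time: 14.9
tool_pos: [0.4396, -0.0622, 0.2264]
tool_rot: [-3.139, 0.005, 0.183]
contact_force: [-0.8, 0.9, -0.9]
opening: 0.0427
grip_force: 30.0
```

>>> jog_arm([
  [0,0,-0.3,0,-1],
  [0,0,-0.6,0,-1],
  [0,0,-0.8,0,-1],
  [0,0,-0.87,0,-1],
  [0,0,-0.87,0,-1],
  [0,0,-0.87,0,-1],
])

```text
time: 15.5
tool_pos: [0.4416, -0.0627, 0.1607]
tool_rot: [3.141, -0.002, 0.183]
contact_force: [0.5, -0.0, -1.7]
opening: 0.0425
grip_force: 30.0
```

```bash
python3 - <<'E'
from h import *
from cell import readout
import cv2
print(readout.observe()["tool_pos"])
w=cams.read_camera("wrist");t=cams.read_camera("scene")
o=np.zeros((500,800,3),np.uint8);o[:,:400]=cv2.resize(t[140:290,230:350],(400,500),interpolation=cv2.INTER_CUBIC)
o[:300,400:]=cv2.resize(w,(400,300),interpolation=cv2.INTER_AREA);cv2.imwrite("pics/w4.png",o)
E
```

```text
[ 0.44162624 -0.0626838   0.1606626 ]
```

View pics/w4.png

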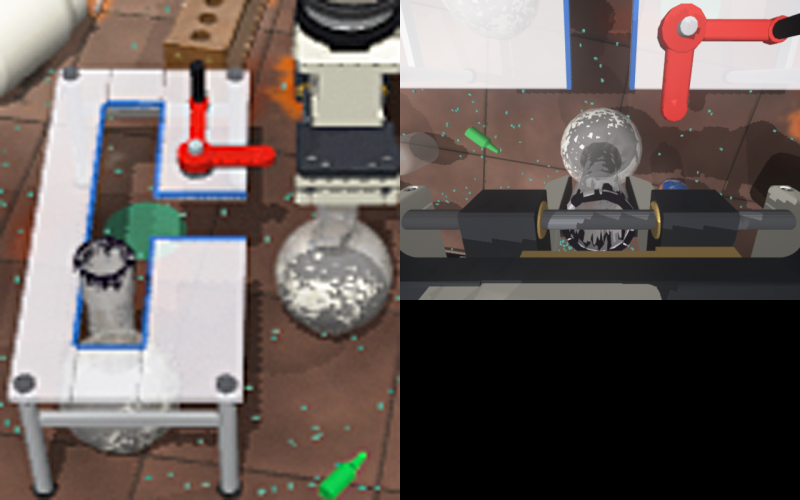

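The flask hangs upright in the gripper and lines up with the lane mouth. I'll lead it in.

>>> jog_arm([
  [0.24,0.043,0,0,-1],
  [0.48,0.087,0,0,-1],
  [0.72,0.13,0,0,-1],
  [0.72,0.13,0,0,-1],
])

```text
time: 16.0
tool_pos: [0.5005, -0.0519, 0.1603]
tool_rot: [3.14, -0.003, 0.184]
contact_force: [-0.3, 0.0, -1.1]
opening: 0.0425
grip_force: 30.0
```

>>> jog_arm([
  [0.2,0.036,0,0,-1],
  [0.4,0.073,0,0,-1],
  [0.6,0.109,0,0,-1],
  [0.72,0.13,0,0,-1],
  [0.72,0.13,0,0,-1],
])

```text
time: 16.5
tool_pos: [0.5562, -0.0415, 0.1597]
tool_rot: [3.141, -0.0, 0.183]
contact_force: [-0.0, -0.4, -2.4]
opening: 0.0423
grip_force: 30.0
```

>>> jog_arm([
  [0.2,0.036,0,0,-1],
  [0.4,0.073,0,0,-1],
  [0.6,0.109,0,0,-1],
  [0.71,0.13,0,0,-1],
  [0.71,0.13,0,0,-1],
  [0.71,0.13,0,0,-1],
])

```text
time: 17.1
tool_pos: [0.6117, -0.0313, 0.1594]
tool_rot: [-3.141, 0.001, 0.183]
contact_force: [0.5, -0.9, -0.9]
opening: 0.0425
grip_force: 30.0
```

>>> jog_arm([
  [0.04,-0.2,0,0,-1],
  [0.08,-0.4,0,0,-1],
  [0.12,-0.6,0,0,-1],
  [0.14,-0.7,0,0,-1],
  [0.14,-0.7,0,0,-1],
])

```text
time: 17.6
tool_pos: [0.6239, -0.0892, 0.1594]
tool_rot: [3.141, 0.0, 0.181]
contact_force: [-0.4, 0.0, -1.4]
opening: 0.0426
grip_force: 30.0
```

>>> jog_arm([
  [0.04,-0.2,0,0,-1],
  [0.08,-0.4,0,0,-1],
  [0.11,-0.6,0,0,-1],
  [0.13,-0.71,0,0,-1],
  [0.13,-0.71,0,0,-1],
  [0.13,-0.71,0,0,-1],
])

```text
time: 18.2
tool_pos: [0.6341, -0.144, 0.1593]
tool_rot: [-3.141, 0.0, 0.183]
contact_force: [0.4, 0.7, -1.5]
opening: 0.0423
grip_force: 30.0
```

>>> jog_arm([
  [0,-0.01,-0.03,0,-1],
  [0,-0.01,-0.06,0,-1],
  [0,-0.01,-0.09,0,-1],
  [0,-0.01,-0.12,0,-1],
  [0,-0.01,-0.13,0,-1],
  [0,-0.01,-0.13,0,-1],
  [0,-0.01,-0.13,0,-1],
])

```text
time: 18.9
tool_pos: [0.6342, -0.1447, 0.1492]
tool_rot: [3.141, -0.0, 0.183]
contact_force: [0.4, -0.8, -1.3]
opening: 0.0428
grip_force: 30.0
```

>>> jog_arm([
  [0,0,-0.01,0,-1],
  [0,0,-0.02,0,-1],
  [0,0,-0.02,0,-1],
  [0,0,-0.02,0,-1],
])

```text
time: 19.3
tool_pos: [0.6349, -0.1451, 0.1488]
tool_rot: [3.14, -0.002, 0.183]
contact_force: [-0.5, 0.5, 5.0]
opening: 0.0423
grip_force: 30.0
```

>>> jog_arm([
  [0,0,0,0,0],
  [0,0,0,0,0.2],
  [0,0,0,0,0.5],
  [0,0,0,0,0.5],
  [0,0,0,0,0.5],
  [0,0,0.2,0,0.5],
  [0,0,0.6,0,0.5],
  [0,0,1,0,0.5],
  [0,0,1,0,0.5],
])

```text
time: 20.2
tool_pos: [0.6363, -0.1454, 0.2328]
tool_rot: [3.137, -0.008, 0.183]
contact_force: [0.8, -0.1, 0.3]
opening: 0.0691
grip_force: 0.0
```

>>> jog_arm([
  [0,0,0.5,0,0.1],
  [0,0,0.5,0.1,0.1],
  [-0.3,-0.1,0.5,0.2,0.1],
  [-0.6,-0.2,0.5,0.3,0.1],
  [-0.66,-0.25,0.5,0.4,0.1],
  [-0.66,-0.25,0.5,0.51,0.1],
  [-0.66,-0.25,0.5,0.51,0.1],
  [-0.66,-0.25,0.5,0.51,0.1],
])

```text
time: 21.0
tool_pos: [0.5812, -0.1647, 0.2669]
tool_rot: [-3.141, 0.0, 0.984]
contact_force: [0.2, 1.3, 0.4]
opening: 0.0505
grip_force: 0.0
```

```bash
python3 - <<'E'
from h import *
from cell import readout
import cv2
print(readout.observe()["tool_pos"])
c=cams.calibration("wrist");im=cams.read_camera("wrist");T=np.linalg.inv(c["world_from_camera"])
def pr(p):
    p=T@[*p,1];u=np.array(c["K"])@p[:3];return u[:2]/u[2]
q=[pr((.6337+.0225*np.cos(a),-.1446+.0225*np.sin(a),.198)) for a in np.linspace(0,6.28,25)]
cv2.polylines(im,[np.int32(q)],True,(0,255,0),1);print(np.mean(q,0))
u=pr((.5806,-.165,.185));cv2.circle(im,tuple(int(v) for v in u),3,(0,255,0),1);print(u)
cv2.imwrite("pics/w5.png",im)
E
```

```text
[ 0.58115824 -0.16473701  0.26691179]
[369.80781914 185.19212277]
[317.59363639 247.79649201]
```

View pics/w5.png

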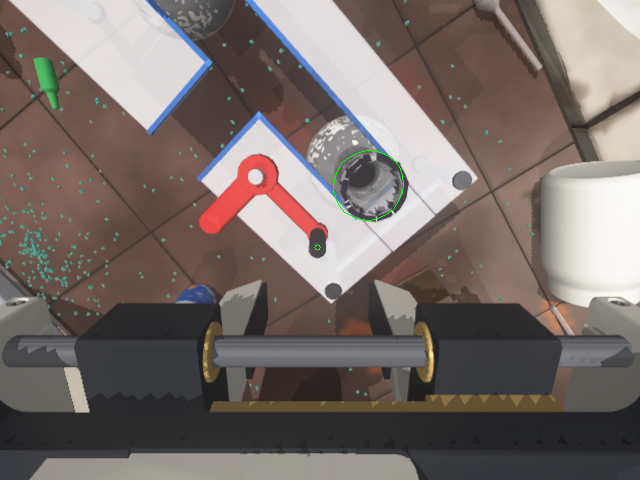

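The flask stands home in the right bay, lip at about (374,186) and within ~2–3 mm of the prediction, and the pin is where expected at (317,247). I'll descend onto the pin.

>>> jog_arm([
  [0,0,-0.5,0,0.1],
  [0,0,-0.8,0,0.1],
  [0,0,-0.8,0,0.1],
])

```text
time: 21.35
tool_pos: [0.5795, -0.1639, 0.1995]
tool_rot: [-3.134, 0.002, 0.983]
contact_force: [-0.5, 0.5, 0.2]
opening: 0.0508
grip_force: 0.0
```

>>> jog_arm([
  [0,0,-0.3,0,0.1],
  [0,0,-0.54,0,0.1],
  [0,0,-0.54,0,0.1],
  [0,0,-0.54,0,-1],
  [0,0,-0.54,0,-1],
  [0,0,-0.54,0,-1],
  [0,0,-0.54,0,-1],
  [0,0,-0.54,0,-1],
  [0,0,-0.54,0,-1],
], squeeze=25)

```text
time: 22.25
tool_pos: [0.5808, -0.1643, 0.1607]
tool_rot: [-3.14, 0.0, 0.984]
contact_force: [-3.9, 2.6, 3.8]
opening: 0.0123
grip_force: 25.0
```

>>> jog_arm([
  [-0.093,-0.013,0,0,-1],
  [-0.196,-0.016,0,0,-1],
  [-0.386,0.012,0,0,-1],
  [-0.565,0.084,0,0,-1],
  [-0.724,0.19,0,0,-1],
  [-0.854,0.334,0,0,-1],
  [-0.949,0.5,0,0,-1],
  [-0.988,0.614,0,0,-1],
  [-1,0.68,0,0,-1],
  [-1,0.68,0,0,-1],
])

```text
time: 23.25
tool_pos: [0.5009, -0.1108, 0.1605]
tool_rot: [3.141, 0.001, 0.984]
contact_force: [-2.6, -3.4, 2.9]
opening: 0.0125
grip_force: 25.0
```

>>> jog_arm([
  [0,0.03,0,0,-1],
  [0,0.06,0,0,-1],
  [0,0.06,0,0,-1],
  [0,0.06,0,0,-1],
])

```text
time: 23.65
tool_pos: [0.501, -0.1101, 0.1605]
tool_rot: [3.138, 0.007, 0.984]
contact_force: [-4.2, -17.8, 0.7]
opening: 0.0122
grip_force: 25.0
```

>>> jog_arm([
  [0,0,0,0,0],
  [0,0,0,0,0],
  [0,0,0,0,0.1],
  [0,-0.04,0,0,0.1],
  [0,-0.04,0.5,0,0.1],
  [0,-0.04,1,0,0.1],
])

```text
time: 24.25
tool_pos: [0.5008, -0.1084, 0.2404]
tool_rot: [-3.139, 0.001, 0.984]
contact_force: [0.8, -0.3, 0.0]
opening: 0.0499
grip_force: 0.0
```

>>> jog_arm([
  [0,0,0.5,0,0.1],
  [-0.2,0,0.8,0,0.1],
  [-0.5,0,0.8,0,0.1],
  [-0.5,0,0.8,0,0.1],
  [-0.5,0,0.8,0,0.1],
  [-0.5,0,0.8,0,0.1],
])

```text
time: 24.85
tool_pos: [0.4619, -0.1087, 0.3039]
tool_rot: [-3.141, -0.0, 0.984]
contact_force: [0.1, -0.5, -0.8]
opening: 0.0504
grip_force: 0.0
```

```bash
python3 - <<'E'
from h import *
from cell import readout
import cv2
s=readout.observe();print(s["tool_pos"],s["time"])
c=cams.calibration("wrist");w=cams.read_camera("wrist");t=cams.read_camera("scene")
o=np.zeros((500,800,3),np.uint8);o[:,:400]=cv2.resize(t[140:290,230:350],(400,500),interpolation=cv2.INTER_CUBIC)
T=np.linalg.inv(c["world_from_camera"])
def pr(p):
    p=T@[*p,1];u=np.array(c["K"])@p[:3];return tuple(int(v) for v in u[:2]/u[2])
for p in((.4995,-.1111,.185),(.5664-.066*np.sin(.1802),-.0989+.066*np.cos(.1802),.156),(.6337,-.1446,.198),(.5925,.0817,.198)): cv2.circle(w,pr(p),4,(0,255,0),1)
o[:300,400:]=cv2.resize(w,(400,300),interpolation=cv2.INTER_AREA);cv2.imwrite("pics/w6.png",o)
E
```

```text
[ 0.46191978 -0.1087037   0.30388829] 24.85
```

View pics/w6.png

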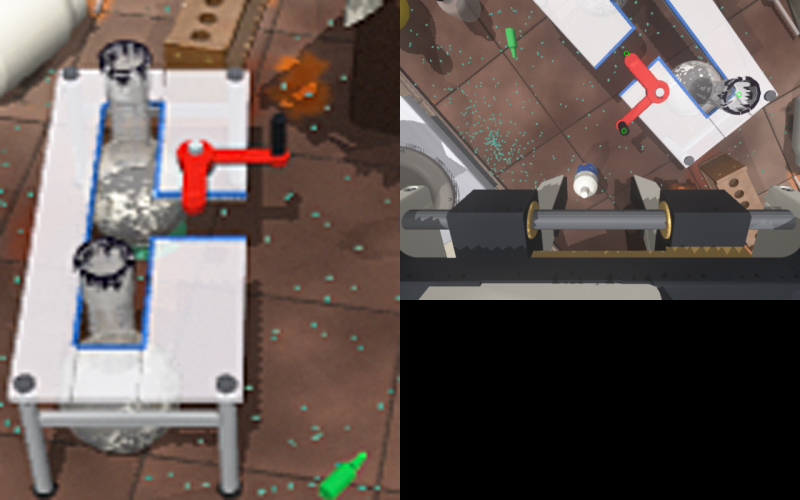

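The lever is back across the lane, its pin and nose on the predicted locked positions. Both flasks stand upright in their bays, and the stored one has not moved.

```bash
python3 -c "
from cell import ticket
print(ticket.hand_in())"
```

```text
the job is handed in; nothing more can be done
None
```

The job is handed in at about 25 s on the robot's clock: the flask stands released in the right bay, within about 3 mm of home by the wrist camera. The lever was swung fully open and then back to its locked stop. The stored flask looks unmoved, and I saw nothing else on the bench disturbed.

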